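# Push the red parts bin home into its gap in the row

### The arm

A 6-joint arm with a two-finger parallel gripper is mounted at the origin on the work surface. World frame = base frame: x ahead of the robot, y to its left, z up, the work surface at z = 0. Lengths are in m, angles in degrees, forces in N, time in s.
With the tool pointing down it reaches from about 0.35 to 0.875 m from the base axis. Payload 4.2 kg.
Tool frame: the origin (TCP) lies on the centre line of the jaws, within the pads' length; the fingertips stand 25 mm ahead of it and the grasp point (between the pads) lies 6 mm ahead of it; z points along the fingers, y is the line along which they close (so a half turn about z gives the same grasp; the last joint's range is limited). The gripper opens to 87 mm and grips with 3 to 60 N. Pads are 19 mm wide; open, the fingers measure 117 mm over their backs; the gripper's body (75 mm by 190 mm) begins 51 mm behind the grasp point.
Start: joints at [87.353, 22.042, 0.453, 0, -68.411, -14.817], TCP at [0.188, 0.596, 0.223] pointing down, gripper open.
Joint ranges: [-179.83, 179.83], [-69.29, 118.12], [-61.27, 80.66], [-181.25, 117.63], [-171.15, -9.14], [-177.46, 177.46]. Speed limits (degrees/s): [159.86, 159.86, 180, 180, 180, 180].

### API

Orientations are given as a 3x3 rotation matrix whose columns are the frame's x, y, z axes.
In Python, from station import r gives the robot as it stands.
- The arm moves only by the tool move_arm, never from a script. Its argument "series" is a list of rows, each an object with "grip": the opening, from 0 (shut) to 1 (fully open); "xyz": the shift along the tool's x, y, z in mm, a list of three; "angular": the turn, a rotation vector about the tool's x, y, z in rad, a list of three. A call has 1 to 10 rows; each row is the pose to reach, as a shift and turn from the pose commanded when the call began, along the tool's axes at that moment; what a row does not reach only later rows make up. A row lasts 1/10 s, in which the tool goes at most 50 mm and 8.59 degrees, less where a joint would pass 70% of its speed; a pose out of reach is approached as far as the arm can. A call with a gripper value outside its range is refused whole. The fingers move at their own pace and stop on an object; the grip force is fixed at half the most. Time passes only in rows, so rows that repeat a pose let the fingers close. It gives the time, the measured TCP pose, the force, the opening and the grip force at its end, in the units of the state.
- r.sense(): the state, without advancing time (a new reading comes with each control period).
- r.capture(name): name is "scene" or "side" or "wrist"; returns a dict with "img" (384x512x3 uint8, red, green, blue), "camera_matrix" (3x3 intrinsics, pixels), "rvec" (rotation vector, rad) and "tvec" (3), from world to camera coordinates, as OpenCV has them; the wrist camera has in their place "hand_eye" (4x4, takes a point from camera to tool coordinates, whose origin is the TCP and whose axes are the flange's). Camera axes: x right, y down, z forward; pixel columns grow to the right and rows downward; lengths in m; the calibration is good to about 2 mm. A picture is of the moment at which its call begins: read the wrist's pose just before it. There is no depth.
- r.finish_job(): hands the job in; it is judged then, once.
The state is a dict: "time_s": time; "joints": joint angles; "joint_velocities": joint speeds; "effort": joint torques, N m; "tcp_pos": TCP position; "ee_rot": TCP orientation; "wrist_force": force on the tool from outside, world axes, zero at the start; "moment": the same for the moment, N m; "gripper_width": opening from 0.0 (shut) to 1.0 (fully open); "gripper_force": force on a finger pad.
Only numpy, scipy, OpenCV 4.12 (cv2) and the standard library are available. Lean on these libraries where they do the work, as an engineer would, in place of code of your own. Each camera call takes 0.05 s, during which the arm holds its last target. There are 200 camera calls.

### The job

The red parts bin has been left out in front of the row of blue bins, off to one side of its gap or skewed. Without picking it up, push it with the fingers along the bench, sideways and back, into the empty place marked with red tape until its back is right up against the wooden rail, square and in line with the blue bins. Leave the blue bins in their places and everything else on the bench alone.

Things in the scene. Friction and masses are not known exactly. Their poses are not given: they have to be found in the camera images.
- red_bin: red plastic open bin of brass screws, 0.25-0.65 kg, loose, slides under a few N. 100 deep (x) x 80 wide (y); low front wall (-x, blank white label) 30 high, sides 30 high for the front 30 mm, then 50, back (+x) 50; outer faces flat, upright. Origin: centre of underside, at bench height, z up. Starts 125-145 mm in front (-x) of place, up to 60 mm to either side, turned up to 0.4 rad
- place: empty place in the row, outlined by a flat 96 mm square of red tape. Origin: its centre, at bench height; +x points to the rail, y along the row. A bin that is home has its origin here (rail face 50 mm towards +x). Centred, it has 20 mm to each neighbouring bin, or 10 mm to the end cheek if at an end of the row. Which of the 4 slots is empty varies
- rack: fixed wooden rail, 440 long (y) x 20 x 35 high, with a cheek (20 thick, 35 high, 120 long) at each end, inner faces 200 mm either side of the middle. Origin: bench height, middle of the row of four slots, centred at x = 0, y = -150, -50, 50, 150 mm; rail face at x = +50 mm, +x from bins to rail
- blue_bin_1: blue parts bin, same make and size as the red one (100 deep x 80 wide x 50 high), about 0.6 kg, loose, standing home in the row against the rail; which slot it has varies. Origin: centre of its underside; z up, low front wall towards its own -x, back wall towards +x; filled with nuts
- blue_bin_2: blue parts bin, same make and size as the red one (100 deep x 80 wide x 50 high), about 0.6 kg, loose, standing home in the row against the rail; which slot it has varies. Origin: centre of its underside; z up, low front wall towards its own -x, back wall towards +x; filled with bolts
- blue_bin_3: blue parts bin, same make and size as the red one (100 deep x 80 wide x 50 high), about 0.6 kg, loose, standing home in the row against the rail; which slot it has varies. Origin: centre of its underside; z up, low front wall towards its own -x, back wall towards +x; filled with screws
- jar: bystander: closed amber glass jar with a steel cap, 64 diameter x 85 high, standing 240 to 300 mm to the +y side of the place, in front of the row. Origin: centre of its underside
- spool: bystander: orange plastic spool, 60 diameter x 52 high, standing 240 to 300 mm to the -y side of the place, in front of the row. Origin: centre of its underside
- screwdriver: bystander: screwdriver lying near the robot's right front, about 200 long and 30 high. Origin: under the tool; lies along its x
- wrench: bystander: wrench lying near the robot's left front, about 200 long. Origin: under the tool; lies along its x
Mind the look-alikes: they are no part of the job. What is shaped like the red_bin but green is not meant.

How it is judged (in metres and radians):
At the end, for the whole second after the job is handed in: The red bin stands flat and at rest in the marked place: its back within 6 mm of the rail, within 14 mm of the middle of the place sideways, square to the rail within 0.09 rad; each blue bin within 12 mm of where it began, and jar, spool, screwdriver and wrench within 30 mm of where they began (x of red_bin in the frame of place between -0.006 and 0.006 m and y of red_bin in the frame of place between -0.014 and 0.014 m and angle between the x axis of red_bin and the x axis of place, either way round below 0.09 rad and height (world z) of red_bin below 0.004 m and angle between red_bin's own z axis and vertical below 0.05 rad and linear speed of red_bin below 0.01 m/s and distance of each of blue_bin_1, blue_bin_2, blue_bin_3 from where it was at the start of the episode below 0.012 m and distance of each of jar, spool, screwdriver, wrench from where it was at the start of the episode below 0.03 m); the robot touches nothing.
It fails at once if the red bin is lifted off the bench (its base centre more than 12 mm up) (height (world z) of red_bin above 0.012 m).
It fails at once if the red bin is tipped by more than 0.3 rad (angle between red_bin's own z axis and vertical above 0.3 rad).
It fails at once if a blue bin is shoved more than 30 mm (distance of any of blue_bin_1, blue_bin_2, blue_bin_3 from where it was at the start of the episode above 0.03 m).
It fails at once if the jar, spool, screwdriver or wrench is moved more than 30 mm (distance of any of jar, spool, screwdriver, wrench from where it was at the start of the episode above 0.03 m).
It also fails if it takes over 54 s, if anything falls off the work surface, if the arm or the gripper's body presses on something with over 40 N, if the wrist force passes 120 N, or if a joint passes its speed limit or range.

## Working session

There is one attempt and no reset: what is moved stays moved. The work goes in short steps, Python scripts to look and compute and a tool call to move; the robot and the scene stay as the last step left them, time stands still between calls to the robot, and variables do not carry over. Pictures are saved under pics/ and viewed, at most 10 in all, crops included, and the job is handed in when it is done.

Besides the shell and the picture viewer there is one more tool, called after "Call:" as name(argument=value, ...), one argument or row to a line, values as JSON. move_arm: Moves the arm, as the interface text tells. Its arguments: {"type":"object","properties":{"series":{"type":"array"}},"required":["series"]}

```bash
mkdir -p pics; ls; python3 - <<'E'
from station import r
import cv2,pickle
s=r.sense(); print(s['time_s'],s['tcp_pos'],s['ee_rot'])
d={}
for n in("scene","side"):
    c=r.capture(n); d[n]=c; cv2.imwrite(f'pics/{n}0.png',c['img'][:,:,::-1])
pickle.dump(d,open('cap0.pkl','wb'))
E
```

```text
pics
0.0 [0.18736508 0.59561761 0.2223691 ] [[ 9.53847185e-01 -3.00291913e-01 -5.61027225e-04]
 [-3.00292423e-01 -9.53844893e-01 -2.09317647e-03]
 [ 9.34310128e-05  2.16504271e-03 -9.99997652e-01]]
```

View pics/scene0.png

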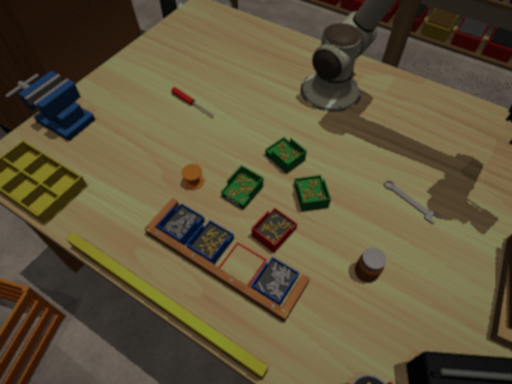

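View pics/side0.png

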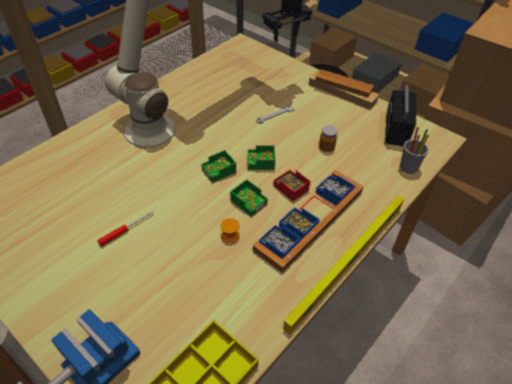

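Candidates: the red bin is at scene (274,229). Look-alikes are the green bins at (285,153), (242,187) and (311,193). The empty taped place is at (243,262). I'll check this in a close crop.

```bash
python3 - <<'E'
import cv2
a=cv2.imread('pics/scene0.png')[180:325,140:330]
cv2.imwrite('pics/cs.png',cv2.resize(cv2.convertScaleAbs(a,alpha=1.5),None,fx=4,fy=4,interpolation=cv2.INTER_CUBIC))
a=cv2.imread('pics/side0.png')[140:275,200:390]
cv2.imwrite('pics/cd.png',cv2.resize(cv2.convertScaleAbs(a,alpha=1.5),None,fx=4,fy=4,interpolation=cv2.INTER_CUBIC))
E
```

```text
(no output)
```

View pics/cs.png

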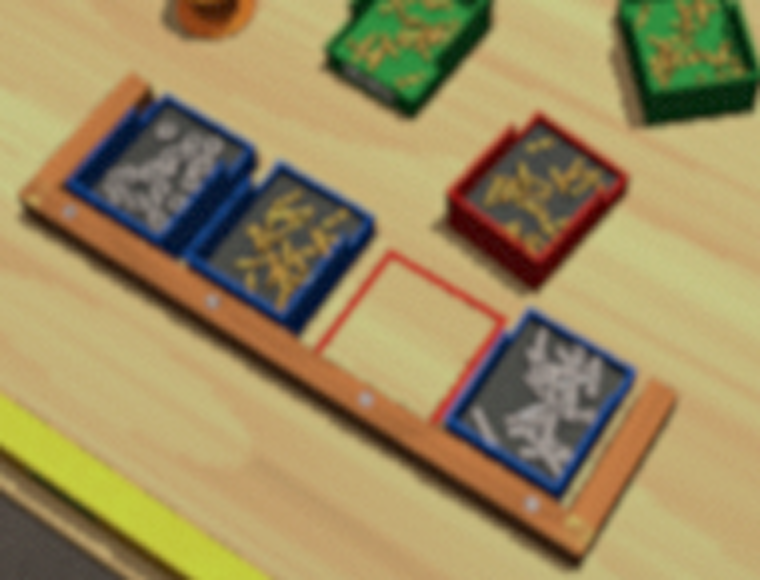

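View pics/cd.png

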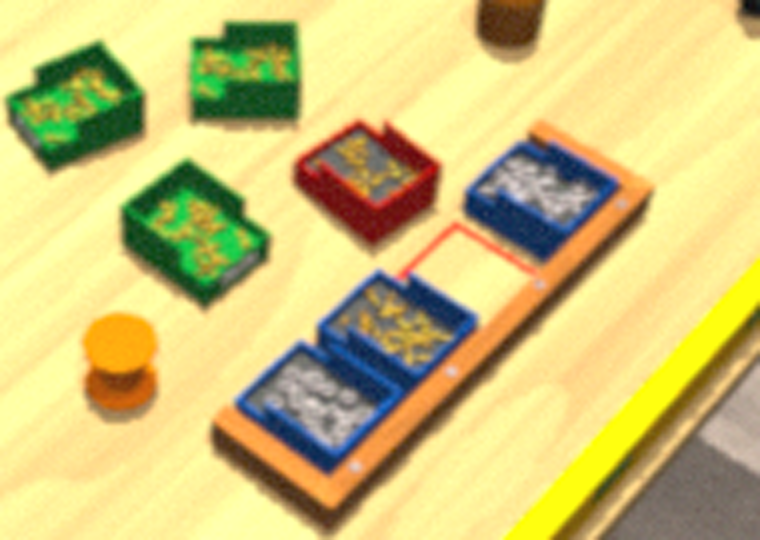

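Confirmed: the red bin's low front points away from the rail, at scene (274,229), and the empty place is third from -y (slot y=+50). Now I'll fit the poses.

```bash
cat > h.py <<'E'
import numpy as np,cv2
from scipy.optimize import least_squares
def w(p,L):
    c,s=np.cos(p[2]),np.sin(p[2]); L=np.array(L,float)
    return np.c_[p[0]+c*L[:,0]-s*L[:,1],p[1]+s*L[:,0]+c*L[:,1],L[:,2]]
def proj(c,P): return cv2.projectPoints(P,np.array(c['rvec']),np.array(c['tvec'],float),np.array(c['camera_matrix']),None)[0][:,0]
def fit(obs,p0):
    # obs: list (cap, local pts, px)
    f=lambda p:np.concatenate([(proj(c,w(p,L))-px).ravel() for c,L,px in obs])
    s=least_squares(f,p0,loss='soft_l1'); return s.x,f(s.x).reshape(-1,2).round(1)
E
python3 - <<'E'
from h import *
import pickle
d=pickle.load(open('cap0.pkl','rb')); S,D=d['scene'],d['side']
cs=lambda a:np.array(a)/4+[140,180]; cd=lambda a:np.array(a)/4+[200,140]
R,r1=fit([(S,[[.07,-.22,.035],[.07,.22,.035],[-.048,.002,0],[-.048,.098,0]],cs([[22,195],[578,550],[392,253],[505,318]])),
 (D,[[.07,.22,.035],[.07,-.22,.035],[-.048,.098,0],[-.048,.002,0]],cd([[652,187],[335,503],[457,226],[402,278]]))],[.7,0,0])
print('rack',R,r1.tolist())
for n,px in(('m1',[[67,187],[172,245]]),('m2',[[187,255],[298,320]]),('p',[[446,420],[560,485]])): 
    X,rr=fit([(S,[[.05,-.04,.05],[.05,.04,.05]],cs(px))],R); print(n,X,rr.tolist())
X,r2=fit([(S,[[.05,-.04,.05],[.05,.04,.05],[-.05,.04,.03],[-.05,-.04,.03],[.05,.04,0]],cs([[452,200],[535,267],[627,183],[540,115],[533,288]])),
 (D,[[.05,-.04,.05],[.05,.04,.05],[-.05,-.04,.03],[-.05,.04,.03],[.05,-.04,0]],cd([[373,210],[438,168],[297,170],[362,122],[373,245]]))],R)
print('red',X,r2.tolist())
c,s=np.cos(R[2]),np.sin(R[2]); rt=np.array([[c,-s],[s,c]])
pl=R[:2]+rt@[0,.05]; print('place',pl,'rel',rt.T@(X[:2]-pl),X[2]-R[2])
# green bins / jar /spool ground-ish
for n,px in(('g1',(285,160)),('g2',(242,195)),('g3',(312,203)),('jar',(369,275)),('spool',(193,185))):
    o=least_squares(lambda q:(proj(S,np.array([[q[0],q[1],0.]]))[0]-px),[.6,0]).x; print(n,o,rt.T@(o-pl))
E
```

```text
rack [ 0.7316367   0.05746107 -0.00556951] [[-2.0, -0.4], [0.6, 1.4], [-0.7, -1.4], [1.0, 0.1], [2.0, -1.4], [-0.4, 0.5], [0.3, -2.1], [-3.1, 0.6]]
m1 [ 0.73034907 -0.08807586  0.05423918] [[0.8, 0.6], [-0.7, -0.5]]
m2 [0.72766779 0.01199196 0.02556108] [[1.1, 0.7], [-1.0, -0.6]]
p [0.72960351 0.20686169 0.03746242] [[-0.4, -0.2], [0.4, 0.2]]
red [ 0.60744918  0.12829971 -0.15350919] [[-2.7, -2.4], [-0.2, -1.0], [0.3, -1.6], [-0.6, -1.2], [-0.4, 2.3], [1.5, -0.8], [2.5, -1.3], [0.2, -3.6], [0.9, -1.8], [0.3, 0.3]]
place [0.73191517 0.10746029] rel [-0.12458013  0.02014588] -0.1479396734573209
g1 [0.36728946 0.02500783] [-0.36416084 -0.08448196]
g2 [ 0.54945399 -0.01474545] [-0.18177773 -0.12322006]
g3 [0.46313326 0.17136431] [-0.26913366  0.06240605]
jar [0.57889155 0.39868881] [-0.15464324  0.29037173]
spool [ 0.59873327 -0.1582302 ] [-0.13170008 -0.26642813]
```

Call:
move_arm(
  series=[
    {"grip": 0.6,"xyz": [540,340,-110],"angular": [0,0,-0.305]},
    {"grip": 0.6,"xyz": [540,340,-110],"angular": [0,0,-0.305]},
    {"grip": 0.6,"xyz": [540,340,-110],"angular": [0,0,-0.305]},
    {"grip": 0.6,"xyz": [540,340,-110],"angular": [0,0,-0.305]},
    {"grip": 0.6,"xyz": [540,340,-110],"angular": [0,0,-0.305]},
    {"grip": 0.6,"xyz": [540,340,-110],"angular": [0,0,-0.305]},
    {"grip": 0.6,"xyz": [540,340,-110],"angular": [0,0,-0.305]},
    {"grip": 0.6,"xyz": [540,340,-110],"angular": [0,0,-0.305]},
    {"grip": 0.6,"xyz": [540,340,-110],"angular": [0,0,-0.305]},
    {"grip": 0.6,"xyz": [540,340,-110],"angular": [0,0,-0.305]},
  ],
)

```text
time_s: 1.1
tcp_pos: [0.5072, 0.2188, 0.3085]
ee_rot: [[1.0, 0.0, -0.001], [0.0, -1.0, -0.0], [-0.001, 0.0, -1.0]]
wrist_force: [0.5, 1.5, 0.4]
gripper_width: 0.599
gripper_force: 0.0
```

Call:
move_arm(
  series=[
    {"grip": 0.6,"xyz": [90,110,-20],"angular": [0,0,0]},
    {"grip": 0.6,"xyz": [90,110,-20],"angular": [0,0,0]},
    {"grip": 0.6,"xyz": [90,110,-20],"angular": [0,0,0]},
    {"grip": 0.6,"xyz": [90,110,-20],"angular": [0,0,0]},
    {"grip": 0.6,"xyz": [90,110,-20],"angular": [0,0,0]},
    {"grip": 0.6,"xyz": [90,110,-20],"angular": [0,0,0]},
  ],
)

```text
time_s: 1.7
tcp_pos: [0.5959, 0.1111, 0.3278]
ee_rot: [[1.0, 0.001, -0.001], [0.001, -1.0, -0.0], [-0.001, 0.0, -1.0]]
wrist_force: [-1.1, -0.3, -0.6]
gripper_width: 0.598
gripper_force: 0.0
```

```bash
python3 - <<'E'
from station import r
import cv2,pickle
s=r.sense(); print(s['tcp_pos'])
c=r.capture('wrist'); print(c['hand_eye'],c['camera_matrix']); pickle.dump((s,c),open('w1.pkl','wb'))
cv2.imwrite('pics/w1.png',cv2.resize(cv2.convertScaleAbs(c['img'][:,:,::-1],alpha=1.5),(800,600)))
E
```

```text
[0.5959165  0.1111087  0.32783888]
[[-6.38609215e-04 -9.69453971e-01 -2.45272480e-01  6.81151372e-02]
 [ 9.99999576e-01 -4.56209843e-04 -8.00475045e-04  2.82027276e-04]
 [ 6.64127991e-04 -2.45272887e-01  9.69453851e-01 -1.61384067e-01]
 [ 0.00000000e+00  0.00000000e+00  0.00000000e+00  1.00000000e+00]] [[334.38205973   0.         255.00786039]
 [  0.         334.38205973 194.10143714]
 [  0.           0.           1.        ]]
```

View pics/w1.png

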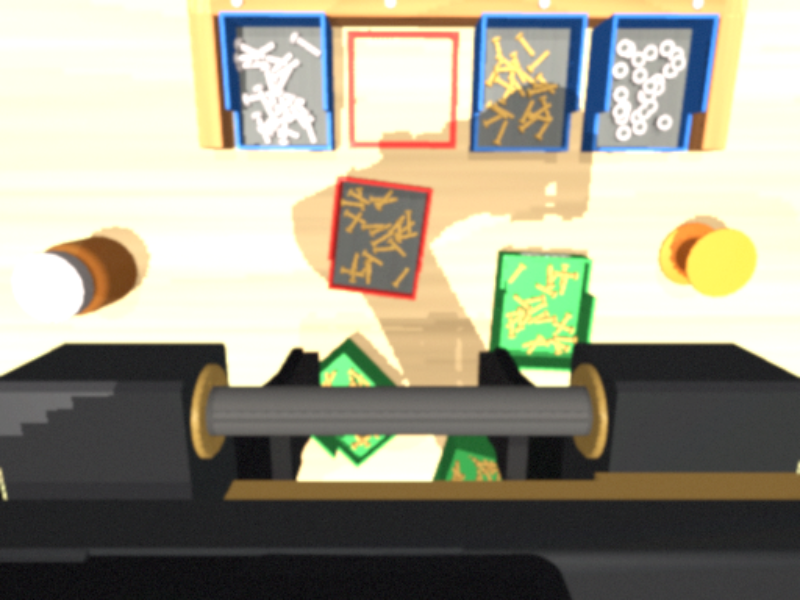

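The wrist view is clear. Tape corners (800x600 view) are (349,31), (459,32), (457,148), (349,145). Red bin corners are at back (341,178), (432,188) and front (330,288), (415,299).

```bash
cat >> h.py <<'E'
def wcap(s,c):
    T=np.eye(4);T[:3,:3]=s['ee_rot'];T[:3,3]=s['tcp_pos'];M=np.linalg.inv(T@np.array(c['hand_eye']))
    return dict(camera_matrix=c['camera_matrix'],rvec=cv2.Rodrigues(M[:3,:3])[0],tvec=M[:3,3])
def rel(X,P):
    c,s=np.cos(P[2]),np.sin(P[2]); return np.r_[np.array([[c,s],[-s,c]])@(X[:2]-P[:2]),X[2]-P[2]]
BIN=[[.05,.04,.05],[.05,-.04,.05],[-.05,.04,.03],[-.05,-.04,.03]]
E
python3 - <<'E'
from h import *
import pickle
s,c=pickle.load(open('w1.pkl','rb')); W=wcap(s,c); k=.64
P,e=fit([(W,[[.048,.048,0],[.048,-.048,0],[-.048,-.048,0],[-.048,.048,0]],k*np.array([[349,31],[459,32],[457,148],[349,145]])),
 (W,[[.07,.17,.035],[.07,-.27,.035]],k*np.array([[193,0],[747,5]])*0+proj(W,w([.732,.107,0],[[.07,.17,.035],[.07,-.27,.035]])))][:1],[.73,.1,0]); print('place',P,e.tolist())
X,e=fit([(W,BIN,k*np.array([[341,178],[432,188],[330,288],[415,299]]))],[.6,.1,0]); print('red',X,e.tolist(),rel(X,P))
for n,px in(('b+',[[220,15],[328,17],[237,150],[331,150]]),('b-',[[481,15],[587,15],[472,151],[567,151]]),('b--',[[610,15],[718,16],[590,151],[687,150]])):
    B,e=fit([(W,BIN,k*np.array(px))],P); print(n,B,rel(B,P),e.tolist())
G,e=fit([(W,BIN[:2],k*np.array([[350,340],[400,385]]))],[.5,.1,0]); print(G)
E
```

```text
place [ 0.73182193  0.10670899 -0.0109912 ] [[-0.6, -0.7], [1.0, -0.5], [-0.5, 0.3], [0.2, 1.5]]
red [ 0.60546069  0.12787675 -0.1257019 ] [[-2.5, -1.5], [1.3, 0.2], [-0.8, 0.5], [1.2, 0.4]] [-0.12658626  0.01977765 -0.1147107 ]
b+ [ 0.72906038  0.20682707 -0.01870056] [-0.00386178  0.10008168 -0.00770936] [[0.8, -1.0], [-1.0, -0.8], [-0.2, 0.9], [0.3, 2.0]]
b- [ 0.72935011  0.00851328 -0.00515444] [-0.00139241 -0.09821695  0.00583676] [[0.1, -0.7], [-0.4, -0.3], [0.2, 0.5], [0.0, 0.8]]
b-- [ 0.72944481 -0.09108988  0.00671488] [-0.00020298 -0.19781306  0.01770608] [[0.9, -0.4], [-0.8, -1.5], [0.6, 0.8], [-0.8, 1.0]]
[ 0.4565556   0.15543745 -0.60965389]
```

Call:
move_arm(
  series=[
    {"grip": 0,"xyz": [7,-50,0],"angular": [0,0,0]},
    {"grip": 0,"xyz": [7,-101,40],"angular": [0,0,0]},
    {"grip": 0,"xyz": [7,-101,90],"angular": [0,0,0]},
    {"grip": 0,"xyz": [7,-101,140],"angular": [0,0,0]},
    {"grip": 0,"xyz": [7,-101,190],"angular": [0,0,0]},
    {"grip": 0,"xyz": [7,-101,230],"angular": [0,0,0]},
    {"grip": 0,"xyz": [7,-101,260],"angular": [0,0,0]},
    {"grip": 0,"xyz": [7,-101,285],"angular": [0,0,0]},
    {"grip": 0,"xyz": [7,-101,295],"angular": [0,0,0]},
    {"grip": 0,"xyz": [7,-101,295],"angular": [0,0,0]},
  ],
)

```text
time_s: 2.75
tcp_pos: [0.6022, 0.2121, 0.0322]
ee_rot: [[1.0, 0.002, -0.002], [0.002, -1.0, -0.002], [-0.002, 0.002, -1.0]]
wrist_force: [0.1, 0.4, 0.8]
gripper_width: 0.005
gripper_force: 0.0
```

Call:
move_arm(
  series=[
    {"grip": 0,"xyz": [0,12,0],"angular": [0,0,0]},
    {"grip": 0,"xyz": [0,20,0],"angular": [0,0,0]},
    {"grip": 0,"xyz": [0,24,0],"angular": [0,0,0]},
    {"grip": 0,"xyz": [0,28,0],"angular": [0,0,0]},
    {"grip": 0,"xyz": [0,32,0],"angular": [0,0,0]},
    {"grip": 0,"xyz": [0,36,0],"angular": [0,0,0]},
    {"grip": 0,"xyz": [0,40,0],"angular": [0,0,0]},
    {"grip": 0,"xyz": [0,44,0],"angular": [0,0,0]},
    {"grip": 0,"xyz": [0,47,0],"angular": [0,0,0]},
    {"grip": 0,"xyz": [0,48,0],"angular": [0,0,0]},
  ],
)

```text
time_s: 3.75
tcp_pos: [0.6036, 0.1635, 0.0335]
ee_rot: [[1.0, 0.0, 0.0], [0.0, -1.0, 0.0], [0.0, -0.0, -1.0]]
wrist_force: [-0.7, 2.6, 3.3]
gripper_width: 0.008
gripper_force: 1.5
```

```bash
python3 - <<'E'
from station import r
import cv2,pickle
s=r.sense(); print(s['tcp_pos'],s['wrist_force'])
c=r.capture('scene'); d=r.capture('side'); pickle.dump((c,d),open('w2.pkl','wb'))
import numpy as np
f=lambda i:cv2.resize(cv2.convertScaleAbs(i[:,:,::-1],alpha=1.5),None,fx=4,fy=4,interpolation=cv2.INTER_CUBIC)
cv2.imwrite('pics/w2.png',np.hstack([f(c['img'][200:300,215:315]),f(d['img'][150:250,250:350])]))
E
```

```text
[0.60364528 0.16351297 0.03351884] [-0.70055916  2.57530318  3.32326531]
```

View pics/w2.png

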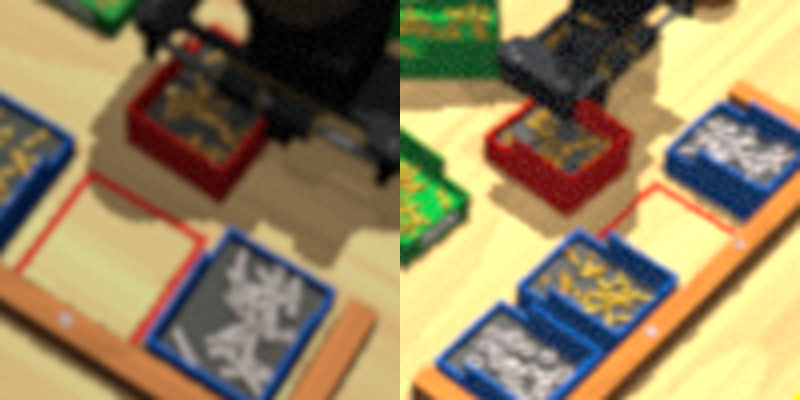

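Call:
move_arm(
  series=[
    {"grip": 0,"xyz": [0,-12,0],"angular": [0,0,0]},
    {"grip": 0,"xyz": [0,-12,-50],"angular": [0,0,0]},
    {"grip": 0.5,"xyz": [0,-12,-100],"angular": [0,0,0]},
    {"grip": 0.5,"xyz": [-20,20,-130],"angular": [0,0,0]},
    {"grip": 0.5,"xyz": [-50,50,-160],"angular": [0,0,0]},
    {"grip": 0.5,"xyz": [-84,56,-190],"angular": [0,0,0]},
    {"grip": 0.5,"xyz": [-84,56,-220],"angular": [0,0,0]},
    {"grip": 0.5,"xyz": [-84,56,-220],"angular": [0,0,0]},
    {"grip": 0.5,"xyz": [-84,56,-220],"angular": [0,0,0]},
  ],
)

```text
time_s: 4.75
tcp_pos: [0.5192, 0.1079, 0.2536]
ee_rot: [[1.0, 0.0, 0.0], [0.0, -1.0, 0.0], [0.0, -0.0, -1.0]]
wrist_force: [0.3, -0.2, -1.2]
gripper_width: 0.48
gripper_force: 0.0
```

```bash
python3 - <<'E'
from station import r
import cv2,pickle
s=r.sense(); print(s['tcp_pos'])
c=r.capture('wrist'); pickle.dump((s,c),open('w3.pkl','wb'))
cv2.imwrite('pics/w3.png',cv2.resize(cv2.convertScaleAbs(c['img'][:,:,::-1],alpha=1.5),(800,600)))
E
```

```text
[0.51917194 0.10787231 0.25359066]
```

View pics/w3.png

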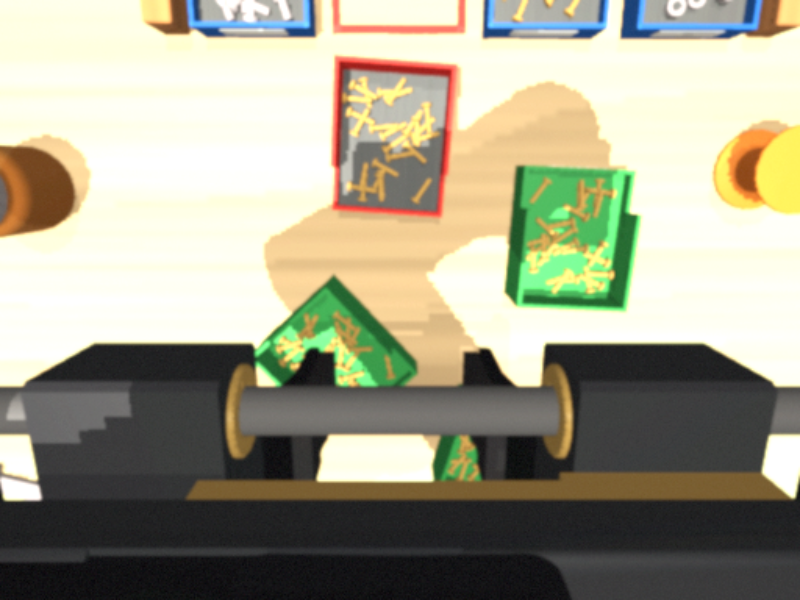

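```bash
python3 - <<'E'
from h import *
import pickle
s,c=pickle.load(open('w3.pkl','rb')); W=wcap(s,c); k=.64
X,e=fit([(W,BIN,k*np.array([[336,57],[457,66],[334,208],[440,215]]))],[.6,.1,0]); print('red',X,e.tolist(),rel(X,[.7318,.1067,-.008]))
print(proj(W,np.array([[.6837,.1547,0],[.6837,.0587,0]]))/k,'tape seen 332,31 465,32')
for n,px,z in(('tapeL',(332,31),0),('tapeR',(465,32),0),('g',(335,277),.05),('g2',(415,368),.05),('o',(515,167),.05),('o2',(508,305),.03)):
    print(n,least_squares(lambda q:(proj(W,np.array([[q[0],q[1],z]]))[0]-k*np.array(px)),[.6,0]).x)
E
```

```text
red [ 0.60683791  0.1126841  -0.07341027] [[-0.8, -1.2], [1.0, -0.7], [-1.2, 1.3], [1.0, 2.0]] [-0.12500596  0.00498422 -0.06541027]
[[333.95789411  33.96542149]
 [466.41331332  33.88048352]] tape seen 332,31 465,32
tapeL [0.68565985 0.15605764]
tapeR [0.68494312 0.05976244]
g [0.51426847 0.15310749]
g2 [0.44531877 0.09566982]
o [0.58996863 0.02916458]
o2 [0.48856261 0.02467362]
```

Call:
move_arm(
  series=[
    {"grip": 0.5,"xyz": [17,-2,50],"angular": [0,0,0]},
    {"grip": 0.5,"xyz": [17,-2,100],"angular": [0,0,0]},
    {"grip": 0.5,"xyz": [17,-2,145],"angular": [0,0,0]},
    {"grip": 0.5,"xyz": [17,-2,180],"angular": [0,0,0]},
    {"grip": 0.5,"xyz": [17,-2,205],"angular": [0,0,0]},
    {"grip": 0.5,"xyz": [17,-2,220],"angular": [0,0,0]},
    {"grip": 0.5,"xyz": [17,-2,220],"angular": [0,0,0]},
  ],
)

```text
time_s: 5.5
tcp_pos: [0.5337, 0.1083, 0.029]
ee_rot: [[1.0, -0.0, -0.009], [-0.0, -1.0, -0.004], [-0.009, 0.004, -1.0]]
wrist_force: [0.2, 0.4, 0.1]
gripper_width: 0.498
gripper_force: 0.0
```

Call:
move_arm(
  series=[
    {"grip": 0.5,"xyz": [8,0,0],"angular": [0,0,0]},
    {"grip": 0.5,"xyz": [16,0,0],"angular": [0,0,0]},
    {"grip": 0.5,"xyz": [24,0,0],"angular": [0,0,0]},
    {"grip": 0.5,"xyz": [32,0,0],"angular": [0,0,0]},
    {"grip": 0.5,"xyz": [40,0,0],"angular": [0,0,0]},
    {"grip": 0.5,"xyz": [48,0,0],"angular": [0,0,0]},
    {"grip": 0.5,"xyz": [56,0,0],"angular": [0,0,0]},
    {"grip": 0.5,"xyz": [64,0,0],"angular": [0,0,0]},
    {"grip": 0.5,"xyz": [70,0,0],"angular": [0,0,0]},
    {"grip": 0.5,"xyz": [70,0,0],"angular": [0,0,0]},
  ],
)

```text
time_s: 6.5
tcp_pos: [0.6074, 0.1097, 0.0333]
ee_rot: [[1.0, -0.0, 0.0], [-0.0, -1.0, 0.0], [0.0, -0.0, -1.0]]
wrist_force: [-0.2, 0.8, 0.3]
gripper_width: 0.502
gripper_force: 0.0
```

```bash
python3 - <<'E'
from station import r
import cv2,pickle,numpy as np
s=r.sense(); print(s['tcp_pos'],s['wrist_force'])
c=r.capture('scene'); d=r.capture('wrist')
f=lambda i,k:cv2.resize(cv2.convertScaleAbs(i[:,:,::-1],alpha=1.5),k,interpolation=cv2.INTER_CUBIC)
cv2.imwrite('pics/w4.png',np.hstack([f(c['img'][200:300,200:300],(400,400)),f(d['img'][:250,128:378],(400,400))]))
E
```

```text
[0.60738183 0.10966616 0.03325919] [-0.17929476  0.78477326  0.25317499]
```

View pics/w4.png

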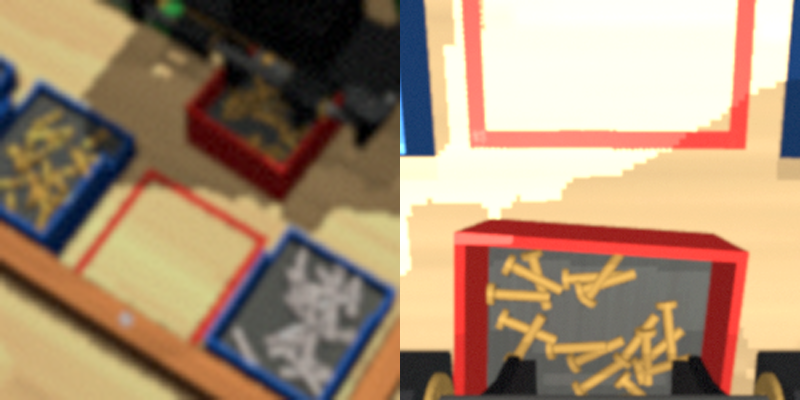

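```bash
cat > b.py <<'E'
from h import *
from station import r
import sys
# usage: back-top corner pixels in 400-crop of the wrist view (scale 1.6, offset 128)
s=r.sense(); c=wcap(s,r.capture('wrist'))
v=np.array(list(map(float,sys.argv[1:]))).reshape(-1,2)/1.6+[128,0]
for p in v: print([least_squares(lambda q:(proj(c,np.array([[q[0],q[1],z]]))[0]-p),[.6,.1]).x.round(4).tolist() for z in(0,.05)])
E
python3 b.py 58 238 347 252 70 148 346 148
```

```text
[[0.6524, 0.162], [0.6581, 0.1485]]
[[0.6472, 0.0569], [0.6542, 0.0704]]
[[0.6836, 0.1557], [0.6813, 0.1438]]
[[0.6835, 0.0596], [0.6812, 0.0724]]
```

The bin's back still measures x≈0.656, so it hasn't moved even though the fingers went forward. I'll look closer, with the fingertips and the bin model overlaid.

```bash
python3 - <<'E'
from station import r
from h import *
s=r.sense(); print(s['tcp_pos'],s['joints'],s['gripper_width'])
t=np.array(s['tcp_pos']); F=np.array([[t[0],t[1]+a,z] for a in(-.029,.029) for z in(.008,.06)])
o=[]
for n,(x,y) in(('scene',(230,190)),('side',(255,140))):
    c=r.capture(n); i=cv2.resize(cv2.convertScaleAbs(c['img'][y:y+75,x:x+75,::-1],alpha=2.2),(400,400),interpolation=cv2.INTER_CUBIC)
    k=400/75
    for q in (proj(c,F)-[x,y])*k: cv2.circle(i,tuple(int(v) for v in q),3,(0,255,255),-1)
    for q in (proj(c,w([.607,.1127,-.07],BIN+[[.05,-.04,0],[.05,.04,0],[-.05,-.04,0]]))-[x,y])*k: cv2.circle(i,tuple(int(v) for v in q),3,(255,255,0),-1)
    o.append(i)
cv2.imwrite('pics/w5.png',np.hstack(o))
E
```

```text
[0.60615752 0.10957762 0.03324484] [ 2.52790054e+01  3.20071997e+01 -1.34828281e+01 -1.04272146e-02
 -4.45442603e+01  6.47379582e+01] 0.4979154229892151
```

View pics/w5.png

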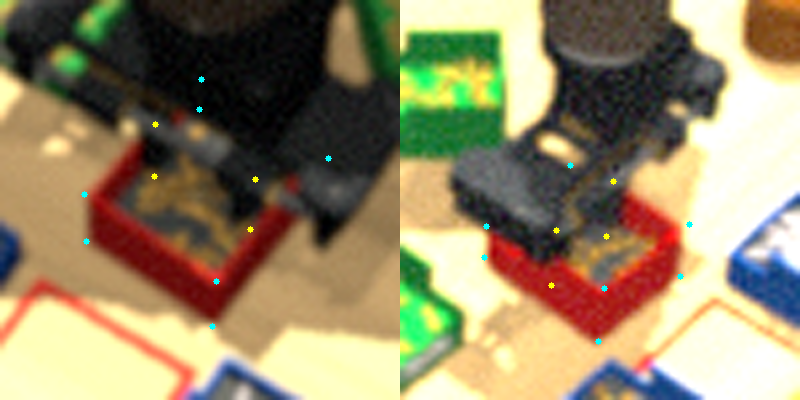

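The fingers really are inside the bin. Their tips passed over the 30 mm front wall, ending at about z≈0.03 in the image, higher than the nominal 0.008. I'll lift out, go back in front and descend lower while watching the force.

Call:
move_arm(
  series=[
    {"grip": 0.5,"xyz": [0,0,-30],"angular": [0,0,0]},
    {"grip": 0.5,"xyz": [0,0,-60],"angular": [0,0,0]},
    {"grip": 0.5,"xyz": [-30,0,-60],"angular": [0,0,0]},
    {"grip": 0.5,"xyz": [-60,0,-60],"angular": [0,0,0]},
    {"grip": 0.5,"xyz": [-73,0,-60],"angular": [0,0,0]},
    {"grip": 0.5,"xyz": [-73,0,-60],"angular": [0,0,0]},
    {"grip": 0.5,"xyz": [-73,0,-30],"angular": [0,0,0]},
    {"grip": 0.5,"xyz": [-73,0,-10],"angular": [0,0,0]},
    {"grip": 0.5,"xyz": [-73,0,2],"angular": [0,0,0]},
    {"grip": 0.5,"xyz": [-73,0,5],"angular": [0,0,0]},
  ],
)

```text
time_s: 7.75
tcp_pos: [0.5334, 0.1093, 0.027]
ee_rot: [[1.0, 0.0, -0.002], [0.0, -1.0, -0.001], [-0.002, 0.001, -1.0]]
wrist_force: [0.1, 0.6, 0.5]
gripper_width: 0.5
gripper_force: 0.0
```

Call:
move_arm(
  series=[
    {"grip": 0.5,"xyz": [0,0,2],"angular": [0,0,0]},
    {"grip": 0.5,"xyz": [0,0,3],"angular": [0,0,0]},
    {"grip": 0.5,"xyz": [0,0,3],"angular": [0,0,0]},
  ],
)

```text
time_s: 8.05
tcp_pos: [0.5341, 0.1099, 0.026]
ee_rot: [[1.0, 0.0, 0.001], [0.0, -1.0, 0.001], [0.001, -0.001, -1.0]]
wrist_force: [-0.1, 0.3, 0.4]
gripper_width: 0.497
gripper_force: 0.0
```

Call:
move_arm(
  series=[
    {"grip": 0.5,"xyz": [0,0,2],"angular": [0,0,0]},
    {"grip": 0.5,"xyz": [0,0,4],"angular": [0,0,0]},
    {"grip": 0.5,"xyz": [0,0,4],"angular": [0,0,0]},
    {"grip": 0.5,"xyz": [0,0,4],"angular": [0,0,0]},
  ],
)

```text
time_s: 8.45
tcp_pos: [0.5336, 0.1096, 0.0215]
ee_rot: [[1.0, 0.0, 0.0], [0.0, -1.0, 0.0], [0.0, -0.0, -1.0]]
wrist_force: [-0.5, -0.6, 0.4]
gripper_width: 0.501
gripper_force: 0.0
```

Call:
move_arm(
  series=[
    {"grip": 0.5,"xyz": [0,0,2],"angular": [0,0,0]},
    {"grip": 0.5,"xyz": [0,0,4],"angular": [0,0,0]},
    {"grip": 0.5,"xyz": [0,0,4],"angular": [0,0,0]},
    {"grip": 0.5,"xyz": [0,0,4],"angular": [0,0,0]},
  ],
)

```text
time_s: 8.85
tcp_pos: [0.5335, 0.1096, 0.0173]
ee_rot: [[1.0, 0.0, -0.0], [0.0, -1.0, -0.0], [-0.0, 0.0, -1.0]]
wrist_force: [0.4, 0.3, -1.2]
gripper_width: 0.5
gripper_force: 0.0
```

Call:
move_arm(
  series=[
    {"grip": 0.5,"xyz": [6,0,0],"angular": [0,0,0]},
    {"grip": 0.5,"xyz": [12,0,0],"angular": [0,0,0]},
    {"grip": 0.5,"xyz": [17,0,0],"angular": [0,0,0]},
    {"grip": 0.5,"xyz": [22,0,0],"angular": [0,0,0]},
    {"grip": 0.5,"xyz": [27,0,0],"angular": [0,0,0]},
  ],
)

```text
time_s: 9.35
tcp_pos: [0.5607, 0.1095, 0.0172]
ee_rot: [[1.0, 0.0, -0.0], [0.0, -1.0, -0.0], [-0.0, 0.0, -1.0]]
wrist_force: [-2.3, 0.3, -1.2]
gripper_width: 0.5
gripper_force: 0.8
```

```bash
cat > q.py <<'E'
from h import *
from station import r
import sys
# red mask fit in wrist view: print position of the outer back edge (z=.05 top) per column
s=r.sense(); c0=r.capture('wrist'); c=wcap(s,c0)
h=cv2.cvtColor(c0['img'],cv2.COLOR_RGB2HSV); m=(((h[:,:,0]<8)|(h[:,:,0]>172))&(h[:,:,1]>110)&(h[:,:,2]>40)).astype(np.uint8)
n,l,st,_=cv2.connectedComponentsWithStats(m)
print(s['tcp_pos'],s['wrist_force'])
for k in np.argsort(-st[1:,4])[:3]+1:
    ys,xs=np.nonzero(l==k); pts=np.c_[xs,ys]; x,y=xs,ys
    tl=pts[np.argmin(x+y)]; tr=pts[np.argmax(x-y)]
    for p in(tl,tr): print(st[k].tolist(),p,[least_squares(lambda q:(proj(c,np.array([[q[0],q[1],z]]))[0]-p),[.6,.1]).x.round(4).tolist() for z in(0,.05)])
E
python3 q.py
```

```text
[0.56074751 0.10950246 0.01715853] [-2.32509833  0.31812137 -1.15721956]
[120, 0, 231, 234, 15188] [120   0] [[0.6799, 0.1741], [0.6656, 0.156]]
[120, 0, 231, 234, 15188] [350   0] [[0.6798, 0.0637], [0.6655, 0.0765]]
```

Call:
move_arm(
  series=[
    {"grip": 0.5,"xyz": [6,0,0],"angular": [0,0,0]},
    {"grip": 0.5,"xyz": [13,0,0],"angular": [0,0,0]},
    {"grip": 0.5,"xyz": [20,0,0],"angular": [0,0,0]},
    {"grip": 0.5,"xyz": [27,0,0],"angular": [0,0,0]},
    {"grip": 0.5,"xyz": [34,0,0],"angular": [0,0,0]},
    {"grip": 0.5,"xyz": [41,0,0],"angular": [0,0,0]},
    {"grip": 0.5,"xyz": [48,0,0],"angular": [0,0,0]},
    {"grip": 0.5,"xyz": [55,0,0],"angular": [0,0,0]},
    {"grip": 0.5,"xyz": [60,0,0],"angular": [0,0,0]},
  ],
)

```text
time_s: 10.3
tcp_pos: [0.6213, 0.1097, 0.0174]
ee_rot: [[1.0, 0.0, 0.0], [0.0, -1.0, 0.0], [0.0, -0.0, -1.0]]
wrist_force: [-1.9, -1.2, -0.6]
gripper_width: 0.503
gripper_force: 0.9
```

```bash
python3 - <<'E'
from station import r
from h import *
c=r.capture('scene'); s=r.sense(); print(s['tcp_pos'],s['wrist_force'])
# score bin pose against red mask in the scene image via silhouette top/back face IoU on the visible back face
h=cv2.cvtColor(c['img'],cv2.COLOR_RGB2HSV); m=(((h[:,:,0]<8)|(h[:,:,0]>172))&(h[:,:,1]>110)&(h[:,:,2]>40)).astype(np.uint8)
m[:,:200]=0;m[:,310:]=0;m[:200]=0;m[300:]=0
n,l,st,_=cv2.connectedComponentsWithStats(m,connectivity=8); o=np.argsort(-st[1:,4])[:2]+1
for k in o:
    ys,xs=np.nonzero(l==k); print(st[k].tolist(),'L',xs.min(),ys[xs==xs.min()].tolist(),'R',xs.max(),ys[xs==xs.max()].tolist(),'B',ys.max(),xs[ys==ys.max()].tolist())
X=[s['tcp_pos'][0]+.0595,.110,-.01]
print(proj(c,w(X,[[.05,-.04,.05],[.05,.04,.05],[.05,-.04,0],[.05,.04,0]])).round(1).tolist())
f=c['img'][200:300,200:300,::-1]; cv2.imwrite('pics/w6.png',f)
E
```

```text
[0.62201479 0.10970842 0.01745048] [ 0.07362806 -0.30485006 -0.4668054 ]
[219, 226, 58, 60, 594] L 219 [267] R 276 [240, 241, 242, 243] B 285 [248, 249, 250]
[200, 255, 1, 1, 1] L 200 [255] R 200 [255] B 255 [200]
[[229.2, 248.7], [255.4, 264.8], [230.2, 257.1], [255.5, 272.7]]
```

Call:
move_arm(
  series=[
    {"grip": 0.5,"xyz": [6,0,0],"angular": [0,0,0]},
    {"grip": 0.5,"xyz": [12,0,0],"angular": [0,0,0]},
    {"grip": 0.5,"xyz": [18,0,0],"angular": [0,0,0]},
    {"grip": 0.5,"xyz": [24,0,0],"angular": [0,0,0]},
    {"grip": 0.5,"xyz": [30,0,0],"angular": [0,0,0]},
    {"grip": 0.5,"xyz": [36,0,0],"angular": [0,0,0]},
    {"grip": 0.5,"xyz": [41,0,0],"angular": [0,0,0]},
  ],
)

```text
time_s: 11.05
tcp_pos: [0.6621, 0.1097, 0.0174]
ee_rot: [[1.0, 0.0, 0.0], [0.0, -1.0, -0.0], [0.0, 0.0, -1.0]]
wrist_force: [-1.6, 0.4, 1.0]
gripper_width: 0.499
gripper_force: 1.2
```

Call:
move_arm(
  series=[
    {"grip": 0.5,"xyz": [2,0,0],"angular": [0,0,0]},
    {"grip": 0.5,"xyz": [4,0,0],"angular": [0,0,0]},
    {"grip": 0.5,"xyz": [6,0,0],"angular": [0,0,0]},
  ],
)

```text
time_s: 11.35
tcp_pos: [0.6675, 0.1096, 0.0174]
ee_rot: [[1.0, 0.0, -0.0], [0.0, -1.0, 0.0], [-0.0, -0.0, -1.0]]
wrist_force: [-2.0, 0.2, 1.8]
gripper_width: 0.499
gripper_force: 1.1
```

Call:
move_arm(
  series=[
    {"grip": 0.5,"xyz": [1.5,0,0],"angular": [0,0,0]},
    {"grip": 0.5,"xyz": [3,0,0],"angular": [0,0,0]},
  ],
)

```text
time_s: 11.55
tcp_pos: [0.6695, 0.1096, 0.0174]
ee_rot: [[1.0, -0.0, -0.002], [-0.0, -1.0, -0.0], [-0.002, 0.0, -1.0]]
wrist_force: [-7.5, 1.5, 4.8]
gripper_width: 0.501
gripper_force: 3.6
```

Call:
move_arm(
  series=[
    {"grip": 0.5,"xyz": [1.5,0,0],"angular": [0,0,0]},
    {"grip": 0.5,"xyz": [2,0,0],"angular": [0,0,0]},
  ],
)

```text
time_s: 11.75
tcp_pos: [0.6696, 0.1096, 0.0174]
ee_rot: [[1.0, -0.0, -0.007], [-0.0, -1.0, -0.001], [-0.007, 0.001, -1.0]]
wrist_force: [-10.4, 1.7, 7.0]
gripper_width: 0.502
gripper_force: 5.1
```

The force rose at TCP x=0.6695, so the bin is against the rail. Backing off to check from above.

Call:
move_arm(
  series=[
    {"grip": 0.5,"xyz": [-10,0,0],"angular": [0,0,0]},
    {"grip": 0.5,"xyz": [-35,0,0],"angular": [0,0,0]},
    {"grip": 0.5,"xyz": [-40,0,-40],"angular": [0,0,0]},
    {"grip": 0.5,"xyz": [-40,0,-90],"angular": [0,0,0]},
    {"grip": 0.5,"xyz": [-40,0,-140],"angular": [0,0,0]},
    {"grip": 0.5,"xyz": [-40,0,-190],"angular": [0,0,0]},
    {"grip": 0.5,"xyz": [-40,0,-240],"angular": [0,0,0]},
    {"grip": 0.5,"xyz": [-40,0,-240],"angular": [0,0,0]},
    {"grip": 0.5,"xyz": [-40,0,-240],"angular": [0,0,0]},
  ],
)

```text
time_s: 12.65
tcp_pos: [0.6334, 0.1101, 0.2595]
ee_rot: [[1.0, 0.0, 0.006], [0.0, -1.0, 0.003], [0.006, -0.003, -1.0]]
wrist_force: [0.5, -0.2, -1.1]
gripper_width: 0.498
gripper_force: 0.0
```

```bash
python3 - <<'E'
from station import r
import cv2,pickle
s=r.sense(); print(s['tcp_pos'])
c=r.capture('wrist'); pickle.dump((s,c),open('w7.pkl','wb'))
cv2.imwrite('pics/w7.png',cv2.resize(cv2.convertScaleAbs(c['img'][:300,56:456,::-1],alpha=1.3),(800,600)))
E
```

```text
[0.63344959 0.1100604  0.25949137]
```

View pics/w7.png

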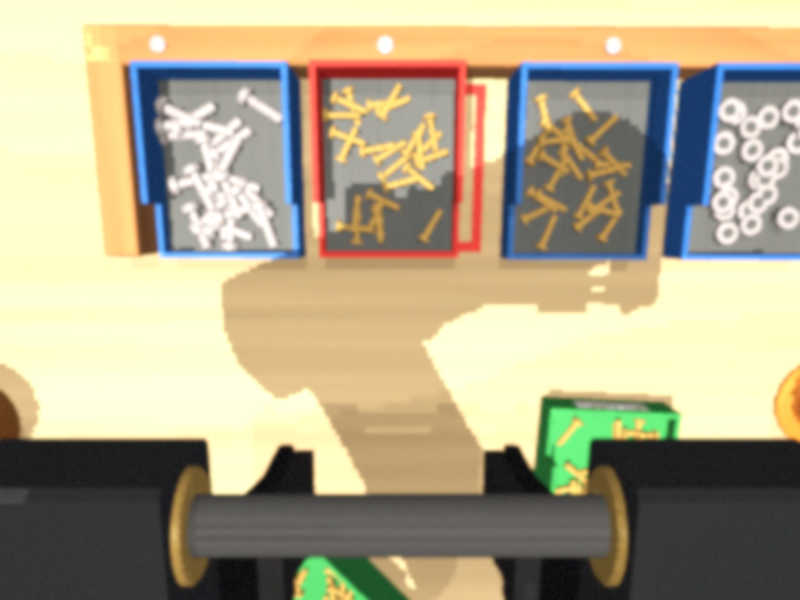

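The bin is square and flush with the blue bins. Its top corners in the crop are (310,62), (467,62), (322,254) and (457,254). It sits slightly to +y, so I'll check the numbers before handing in.

```bash
python3 - <<'E'
from h import *
from station import r
import pickle
s,c=pickle.load(open('w7.pkl','rb')); W=wcap(s,c); g=lambda a:np.array(a)/2+[56,0]
f=lambda px:fit([(W,BIN,g(px))],[.73,.1,0])[0]
X=f([[310,62],[467,62],[322,254],[457,254]]); A=f([[130,64],[290,64],[160,256],[302,256]]); B=f([[520,64],[677,64],[503,256],[645,256]])
print(X,A,B,'offset',X[:2]-(A+B)[:2]/2)
if abs(X[1]-(A+B)[1]/2)<.0105 and abs(X[2])<.05: print(r.finish_job())
E
```

```text
[ 0.73140139  0.11546616 -0.00145798] [ 0.73060934  0.20668057 -0.00299669] [ 0.73041533  0.00885442 -0.00940581] offset [0.00088906 0.00769866]
the job is handed in; nothing more can be done
None
```

The red bin is handed in, standing in its place against the rail, square and about 8 mm off-centre sideways (limit 14 mm). The blue bins look unmoved, nothing else on the bench was touched, and no verdict came back.

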